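# Stand the pale board in the rack

### The arm

A 6-joint arm with a two-finger parallel gripper is mounted at the origin on a cart in front of the work surface, level with it; the furniture and walls round the work are solid. World frame = base frame: x ahead of the robot, y to its left, z up, the work surface at z = 0. Lengths are in m, angles in degrees, forces in N, time in s.
With the tool pointing down it reaches from about 0.4 to 0.825 m from the base axis. Payload 7 kg.
Tool frame: the origin (TCP) lies between the finger pads; the fingertips stand 25 mm ahead of it and the grasp point (between the pads) lies 6 mm ahead of it; z points along the fingers, y is the line along which they close (so a half turn about z gives the same grasp; the last joint's range is limited). The gripper opens to 88 mm and grips with 3 to 60 N. Pads are 19 mm wide; open, the fingers measure 130 mm over their backs; the gripper's body (78 mm by 193 mm) begins 47 mm behind the grasp point.
Start: joints at [89.731, 20.546, 0.682, 0, -70.136, -16.507], TCP at [0.195, 0.646, 0.252] pointing down, gripper open.
Joint ranges: [-176.03, 176.03], [-82.01, 121.73], [-58.28, 71.71], [-173.87, 95.51], [-174.79, -0.11], [-173.66, 173.66]. Speed limits (degrees/s): [136.94, 136.94, 172.46, 180, 180, 180].

### API

Orientations are given as [roll, pitch, yaw] about the fixed x, y, z axes, in that order (R = Rz(yaw) Ry(pitch) Rx(roll)).
In Python, from plant import r gives the robot as it stands.
- The arm moves only by the shell command python3 -m crank 'ROWS' [FORCE]. ROWS is JSON, a list of rows, each a list of 3 entries, a list of its own where there are three numbers: the turn, a rotation vector about the tool's x, y, z in degrees, then the shift along the tool's x, y, z in cm, then the closure, from -1 (fully open) to 1 (shut). In form: [[[wx, wy, wz], [dx, dy, dz], fingers], ...]. A call has 1 to 8 rows; each row shifts and turns the commanded pose from where the row before left it, along the tool's axes as they then stand; what a row does not reach is not made up. A row lasts 1/10 s, in which the tool goes at most 50 mm and 8.59 degrees, less where a joint would pass 70% of its speed; a pose out of reach is approached as far as the arm can. A call with a gripper value outside its range is refused whole. The fingers move at their own pace and stop on an object; FORCE is the grip in N (left out, the last holds). Time passes only in rows, so rows that do not move let the fingers close. It gives the time, the measured TCP pose, the force, the opening and the grip force at its end, in the units of the state.
- r.get_state(): the state, without advancing time (a new reading comes with each control period).
- r.capture(name): name is "scene" or "top" or "wrist"; returns a dict with "color" (384x512x3 uint8, red, green, blue), "range_z" (384x512 float32, m along the optical axis (not along the pixel's ray), 0 where there is no reading), "intrinsics" (3x3 intrinsics, pixels), "k1" (the pictures are not rectified: a ray, as slopes to the right and down, at radius r is drawn at 1 + k1 r^2 times it, then the intrinsics apply), "world_from_camera" (4x4, takes a point from camera to world coordinates); the wrist camera has in their place "hand_eye" (4x4, takes a point from camera to tool coordinates, whose origin is the TCP and whose axes are the flange's). Camera axes: x right, y down, z forward; pixel columns grow to the right and rows downward; lengths in m; the calibration is good to about 2 mm. A picture is of the moment at which its call begins: read the wrist's pose just before it.
- r.close_job(): hands the job in; it is judged then, once.
The state is a dict: "time_s": time; "joints": joint angles; "qd": joint speeds; "joint_torque": joint torques, N m; "tcp_pos": TCP position; "eef_rot": TCP orientation; "contact_force": force on the tool from outside, world axes, zero at the start; "moment": the same for the moment, N m; "gripper_width": finger opening in m; "gripper_force": force on a finger pad.
Only numpy, scipy, OpenCV 4.12 (cv2) and the standard library are available. Lean on these libraries where they do the work, as an engineer would, in place of code of your own. Each camera call takes 0.05 s, during which the arm holds its last target. There are 200 camera calls.

### The job

Take the pale beech board out of its white drip stand and stand it upright in the middle gap of the steel rack, resting down on the rack's two rails, then let go. Lower it in rather than dropping it, and leave the dark walnut board standing where it is.

Things in the scene. Friction and masses are not known exactly. Their poses are not given: they have to be found in the camera images.
- beech_center (a point): Centre of the pale beech board, a plain round disc 120 mm across, 12 mm thick, about 0.11 kg. It starts upright on edge in a small white wire drip stand, left or right of the rack, centre 69 mm and top 129 mm above the worktop; the stand's tines end at 55 mm. Its y axis is the disc's axis, level, across the thickness. The top of its rim can be pinched across the thickness and lifted straight up.
- walnut_center (a point): Centre of the dark walnut board, same size and shape as the beech one (y axis across the thickness), standing upright in an identical white drip stand on the other side of the rack. It stays there. (Above all this hang wall cabinets: undersides 0.43 m above the worktop, fronts at x = 0.575 m and door handles out to x = 0.545 m from the robot base; keep the arm drawn in when it swings across.)
- rack_mid (a point): Centre of a board seated in the middle gap of the fixed steel rack, 69 mm above worktop. z up; y across the gap, = axis of a seated board; x along its plane. 3 equal gaps, empty, 36 mm apart; each 31 mm wide between 5 mm tines at x = +-30, y = +-18 mm, ending 89 mm above worktop. Board rests cradled on two 6 mm rails along y at x = +-30 mm, axes 14 mm above worktop; it may lean a little on the tines.
Mind the look-alikes: they are no part of the job. Leave any turquoise look-alike of the part that bears beech_center alone.

How it is judged (in metres and radians):
At the end, for the whole second after the job is handed in: The beech board stands still on the rails of the rack's middle gap: centre within 20 mm along, 18 mm across and 12 mm in height of the seated point, axis within 20 degrees of the line across the gap; the walnut board is within 30 mm of its start (x of beech_center in the frame of rack_mid between -0.02 and 0.02 m and y of beech_center in the frame of rack_mid between -0.018 and 0.018 m and z of beech_center in the frame of rack_mid between -0.012 and 0.012 m and angle between the y axis of beech_center and the y axis of rack_mid, either way round below 0.35 rad and linear speed of beech below 0.03 m/s and distance of walnut_center from where it was at the start of the episode below 0.03 m); the robot touches nothing.
It fails at once if the walnut board is moved by more than 30 mm (distance of walnut_center from where it was at the start of the episode above 0.03 m).
It fails at once if the beech board is dropped: out of the fingers with its centre more than 40 mm above its seat (height (world z) of beech_center above 0.11 m and contact force between the fingers and beech below 0.05 N).
It also fails if it takes over 35 s, if anything falls off the work surface, if the arm or the gripper's body presses on something with over 40 N, if the wrist force passes 120 N, or if a joint passes its speed limit or range.

## Working session

There is one attempt and no reset: what is moved stays moved. The work goes in short steps, Python scripts to look and compute and a shell command to move; the robot and the scene stay as the last step left them, time stands still between calls to the robot, and variables do not carry over. Pictures are saved under pics/ and viewed, at most 10 in all, crops included, and the job is handed in when it is done.

```bash
mkdir -p pics; ls; cat > h.py <<'E'
import numpy as np,cv2,pickle
from plant import r
def shot(n):
    s=r.get_state(); c=r.capture(n); c=dict(c); c['state']=s
    pickle.dump(c,open(f'{n}.pkl','wb')); return c
def save(c,name,crop=None,scale=1):
    im=c['color'][:,:,::-1]
    if crop: x0,y0,x1,y1=crop; im=im[y0:y1,x0:x1]
    cv2.imwrite(f'pics/{name}.png',cv2.resize(im,None,fx=scale,fy=scale,interpolation=cv2.INTER_CUBIC))
def cloud(c):
    K=np.array(c['intrinsics']);k1=c['k1'];z=c['range_z'];h,w=z.shape
    u,v=np.meshgrid(np.arange(w),np.arange(h))
    p=cv2.undistortPoints(np.stack([u,v],-1).reshape(-1,1,2).astype(float),K,np.array([k1,0,0,0.]),).reshape(h,w,2)
    P=np.dstack([p*z[...,None],z]); T=np.array(c['world_from_camera'])
    W=P@T[:3,:3].T+T[:3,3]; W[z==0]=np.nan; return W
E
python3 - <<'E'
from h import *
a=shot('scene');b=shot('top')
im=np.hstack([a['color'],b['color']])[:,:,::-1]
cv2.imwrite('pics/s.png',cv2.resize(a['color'][:,:,::-1],(800,600)));cv2.imwrite('pics/t.png',cv2.resize(b['color'][:,:,::-1],(800,600)))
print(r.get_state());print(a['intrinsics'],a['k1'],a['world_from_camera'],b['world_from_camera'])
E
```

```text
pics
{'time_s': 0.1, 'joints': array([ 8.97319809e+01,  2.05879220e+01,  6.39670396e-01, -1.72010111e-02,
       -7.01359494e+01, -1.65045807e+01]), 'qd': array([-0.02239098, -0.08874168,  0.08092169,  0.07322282, -0.08358765,
       -0.00257908]), 'joint_torque': array([-1.64549092e-03, -5.84161985e+01,  2.93752527e+01,  7.01555774e+00,
        1.01978835e-02, -5.43457281e-05]), 'tcp_pos': array([0.19472379, 0.64589148, 0.25071628]), 'eef_rot': array([ 1.79914674e+02, -8.41829216e-03, -1.67784501e+01]), 'contact_force': array([-0.50415623,  0.19426225,  0.06719451]), 'moment': array([ 0.0672149 ,  0.00568103, -0.03392781]), 'gripper_force': 0.0, 'gripper_width': 0.08749604551999841}
[[392.06377992   0.         259.86365192]
 [  0.         392.06377992 188.54632926]
 [  0.           0.           1.        ]] -0.020410221271031672 [[ 0.6176586  -0.48937934  0.6156344  -0.35779557]
 [-0.78624217 -0.40208493  0.46920247 -0.90601378]
 [ 0.01791932 -0.77384467 -0.63312189  0.91021363]
 [ 0.          0.          0.          1.        ]] [[ 0.01732718 -0.99840867  0.05366466  0.34709202]
 [-0.99984191 -0.01708791  0.0049142  -0.33215364]
 [-0.00398937 -0.05374133 -0.99854692  1.44878085]
 [ 0.          0.          0.          1.        ]]
```

View pics/s.png

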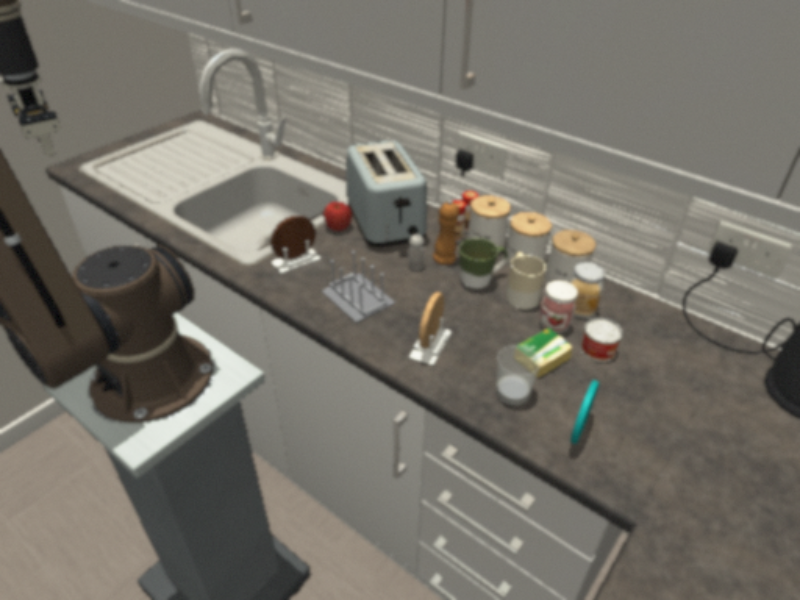

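View pics/t.png

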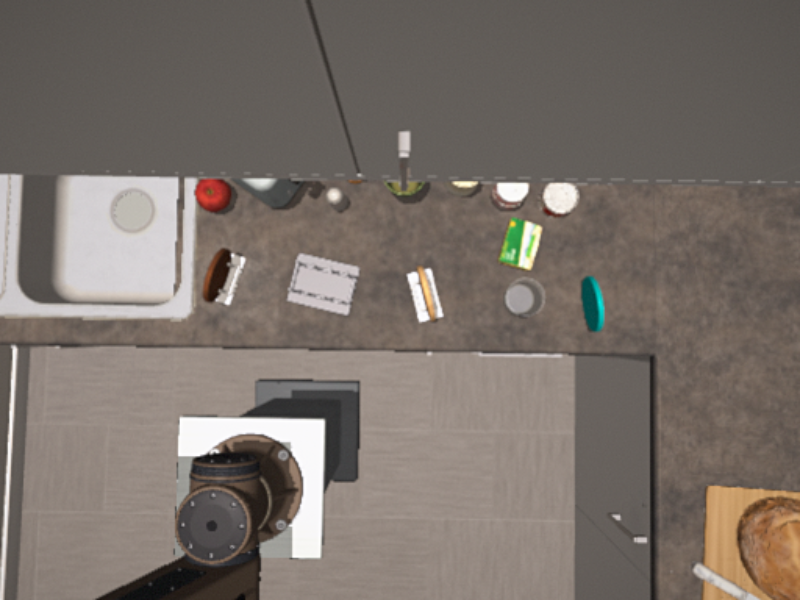

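The scene view shows the beech disc at (431,320), the walnut disc at (293,240), the rack at (358,292) and the turquoise disc at (585,412).
Candidates in the top view are the beech disc in its white stand at (428,292), walnut at (220,275) and turquoise at (593,303). By the description I choose (428,292).

```bash
python3 - <<'E'
from h import *
a=pickle.load(open('scene.pkl','rb'));b=pickle.load(open('top.pkl','rb'))
for n,c,roi in (('top',b,(250,160,290,215)),('scene',a,(258,180,300,236))):
    W=cloud(c);x0,y0,x1,y1=roi;P=W[y0:y1,x0:x1].reshape(-1,3);C=c['color'][y0:y1,x0:x1].reshape(-1,3).astype(int)
    m=(C[:,0]-C[:,2]>45)&(P[:,2]>.02)&(P[:,2]<.15);Q=P[m];print(n,m.sum(),np.percentile(Q,[2,50,98],axis=0).round(4).tolist())
    t=Q[Q[:,2]>.07][:,:2];mu=t.mean(0);u=np.linalg.svd(t-mu)[2][0];s=(t-mu)@u;print(' line mid',mu.round(4),(mu+u*(s.max()+s.min())/2).round(4),'ang',np.degrees(np.arctan2(u[1],u[0]))%180,'ext',np.ptp(s),'wid',np.ptp((t-mu)@[-u[1],u[0]]))
W=cloud(b)
P=W[155:210,178:236].reshape(-1,3);m=(P[:,2]>.008)&(P[:,2]<.12);Q=P[m]
print('rack',m.sum(),np.percentile(Q,[1,50,99],axis=0).round(3).tolist(),cv2.minAreaRect((Q[:,:2]*1000).astype(np.float32)))
print('table z',np.nanmedian(W[215:219,150:250,2]))
A=b['color'][150:216,175:295,::-1];cv2.imwrite('pics/c.png',cv2.resize(A,(780,429),interpolation=cv2.INTER_CUBIC))
E
```

```text
top 137 [[0.3725, -0.3912, 0.0727], [0.4221, -0.3736, 0.1211], [0.4762, -0.3569, 0.131]]
 line mid [ 0.4234 -0.3742] [ 0.4242 -0.3739] ang 15.388672852989004 ext 0.11465386680425435 wid 0.012104423947423844
scene 183 [[0.369, -0.3951, 0.0689], [0.4001, -0.3839, 0.112], [0.4605, -0.3674, 0.1309]]
 line mid [ 0.4046 -0.3832] [ 0.4147 -0.3807] ang 14.034722330488052 ext 0.09850920436407312 wid 0.013005971718251338
rack 371 [[0.391, -0.22, 0.008], [0.452, -0.149, 0.014], [0.504, -0.081, 0.092]] ((451.9698486328125, -152.76593017578125), (190.81411743164062, 124.8081283569336), 81.86802673339844)
table z -0.0004895160205210525
```

View pics/c.png

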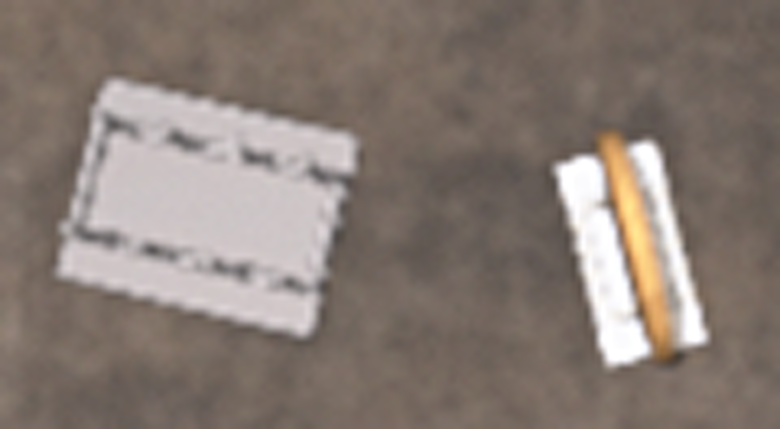

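The crop confirms it: the pale beech disc stands in the white stand at crop (635,245), and the grey rack is at crop (208,206). Next I check what's in the way of the swing and get a first rack pose.

```bash
python3 - <<'E'
from h import *
a=pickle.load(open('scene.pkl','rb'));b=pickle.load(open('top.pkl','rb'))
W=cloud(a).reshape(-1,3);Wb=cloud(b).reshape(-1,3)
# obstacles above 0.13 inside the swing
for n,w in(('s',W),('t',Wb)):
  for y in np.arange(-.5,.85,.1):
    m=(w[:,0]>.25)&(w[:,0]<.56)&(abs(w[:,1]-y)<.05)&(w[:,2]>.13)&(w[:,2]<.6)
    if m.sum(): print(n,y.round(2),m.sum(),'maxz',w[m,2].max().round(3),'xmin',w[m,0].min().round(3))
# pixel ->plane z
K=np.array(b['intrinsics']);T=np.array(b['world_from_camera'])
def px(u,v,z):
    p=cv2.undistortPoints(np.array([[[u,v]]],float),K,np.array([b['k1'],0,0,0.]))[0,0];d=T[:3,:3]@[*p,1];return T[:3,3]+d*(z-T[2,3])/d[2]
c=[px(175+(x+.5)/6.5-.5,150+(y+.5)/6.5-.5,.005)[:2] for x,y in((112,78),(358,135),(308,335),(58,275))];c=np.array(c);print(c.round(4),c.mean(0))
for i,j in((3,0),(2,1),(1,0),(2,3)):d=c[j]-c[i];print(np.degrees(np.arctan2(d[1],d[0])),np.linalg.norm(d))
m=(W[:,2]>.05)&(W[:,2]<.12)&(abs(W[:,0]-.45)<.07)&(abs(W[:,1]+.15)<.08);print(m.sum(),W[m].round(3)[::4].tolist())
q=r.capture('wrist');print(q['hand_eye'])
E
```

```text
s -0.4 8 maxz 0.132 xmin 0.411
s -0.3 161 maxz 0.6 xmin 0.542
s 0.1 8 maxz 0.134 xmin 0.438
s 0.3 62 maxz 0.559 xmin 0.544
s 0.7 13 maxz 0.339 xmin 0.25
t -0.4 11 maxz 0.139 xmin 0.409
t -0.3 51 maxz 0.6 xmin 0.547
t 0.1 8 maxz 0.134 xmin 0.452
[[ 0.5122 -0.0983]
 [ 0.4841 -0.2297]
 [ 0.3775 -0.2055]
 [ 0.407  -0.0724]] [ 0.4451821  -0.15147808]
-13.825900939901357 0.10841829480002084
-12.807967722516036 0.10931639832201655
77.89839204033898 0.1343702648609588
77.50367836414205 0.13628815891334808
115 [[0.489, -0.104, 0.091], [0.486, -0.106, 0.085], [0.478, -0.138, 0.091], [0.475, -0.14, 0.089], [0.483, -0.108, 0.065], [0.487, -0.104, 0.057], [0.483, -0.107, 0.055], [0.484, -0.107, 0.051], [0.471, -0.177, 0.091], [0.478, -0.136, 0.063], [0.429, -0.089, 0.065], [0.468, -0.174, 0.082], [0.421, -0.127, 0.083], [0.43, -0.087, 0.054], [0.47, -0.172, 0.072], [0.422, -0.126, 0.074], [0.46, -0.213, 0.093], [0.471, -0.171, 0.062], [0.407, -0.164, 0.092], [0.463, -0.21, 0.081], [0.471, -0.176, 0.055], [0.41, -0.165, 0.082], [0.41, -0.16, 0.075], [0.408, -0.162, 0.073], [0.411, -0.163, 0.067], [0.412, -0.162, 0.062], [0.411, -0.163, 0.059], [0.403, -0.199, 0.077], [0.404, -0.197, 0.058]]
[[-5.84585159e-04 -9.55434917e-01 -2.95201248e-01  8.01204340e-02]
 [ 9.99999285e-01 -2.50693725e-04 -1.16890835e-03 -9.56127541e-04]
 [ 1.04281075e-03 -2.95201720e-01  9.55434381e-01 -1.33417065e-01]
 [ 0.00000000e+00  0.00000000e+00  0.00000000e+00  1.00000000e+00]]
```

```bash
python3 -m crank '[[[0,0,0],[0,4.4,0.7],-1],[[0,0,0],[0,4.4,0.7],-1],[[0,0,0],[0,4.4,0.7],-1],[[0,0,0],[0,4.4,0.7],-1],[[0,0,0],[0,4.4,0.7],-1],[[0,0,0],[0,4.4,0.7],-1],[[0,0,3],[0,0,0],-1]]'
```

```text
time_s: 0.85
tcp_pos: [0.1182, 0.3877, 0.2084]
eef_rot: [179.9, 0.0, -19.8]
contact_force: [-0.8, 1.3, 0.7]
gripper_width: 0.0879
gripper_force: 0.0
```

```bash
python3 -m crank '[[[0,0,6],[4.3,0,0],-1],[[0,0,6],[4.3,0,0],-1],[[0,0,6],[4.3,0,0],-1],[[0,0,6],[4.3,0,0],-1],[[0,0,6],[4.3,0,0],-1],[[0,0,6],[4.3,0,0],-1],[[0,0,6],[4.3,0,0],-1],[[0,0,6],[4.3,0,0],-1]]' && python3 -m crank '[[[0,0,6],[4.3,0,0],-1],[[0,0,6],[4.3,0,0],-1],[[0,0,6],[4.3,0,0],-1],[[0,0,6],[4.3,0,0],-1],[[0,0,6],[4.3,0,0],-1],[[0,0,6],[4.3,0,0],-1],[[0,0,0],[0,0,0],-1]]'
```

```text
time_s: 1.65
tcp_pos: [0.3726, 0.1738, 0.2096]
eef_rot: [-180.0, 0.0, -68.0]
contact_force: [0.9, 1.4, 0.3]
gripper_width: 0.0875
gripper_force: 0.0
time_s: 2.35
tcp_pos: [0.4021, -0.0804, 0.2092]
eef_rot: [179.9, -0.0, -104.3]
contact_force: [0.2, 0.1, 0.2]
gripper_width: 0.0874
gripper_force: 0.0
```

```bash
cat >> h.py <<'E'
from scipy.spatial.transform import Rotation as Ro
def wcloud():
    c=shot('wrist');s=c['state'];T=np.eye(4);T[:3,:3]=Ro.from_euler('xyz',s['eef_rot'],degrees=True).as_matrix();T[:3,3]=s['tcp_pos']
    c['world_from_camera']=T@np.array(c['hand_eye']);pickle.dump(c,open('wrist.pkl','wb'));return c,cloud(c)
E
python3 - <<'E'
from h import *
c,W=wcloud();cv2.imwrite('pics/w1.png',c['color'][:,:,::-1])
w=W.reshape(-1,3);m=(w[:,2]>.075)&(w[:,2]<.095)&(abs(w[:,0]-.445)<.06)&(abs(w[:,1]+.151)<.08);Q=w[m]
l=cv2.connectedComponents((((W[...,2]>.07)&(W[...,2]<.098)&(abs(W[...,0]-.445)<.06)&(abs(W[...,1]+.151)<.08))).astype(np.uint8))
for i in range(1,l[0]):
    k=W[l[1]==i]; 
    if len(k)>8: print(len(k),k.mean(0).round(4))
E
```

```text
62 [ 0.4053 -0.1942  0.0869]
83 [ 0.4627 -0.2073  0.0846]
53 [ 0.4134 -0.1594  0.0884]
77 [ 0.4704 -0.1722  0.0846]
50 [ 0.421  -0.1248  0.087 ]
68 [ 0.4781 -0.1375  0.0849]
57 [ 0.4289 -0.09    0.0853]
58 [ 0.4865 -0.1027  0.0844]
```

View pics/w1.png

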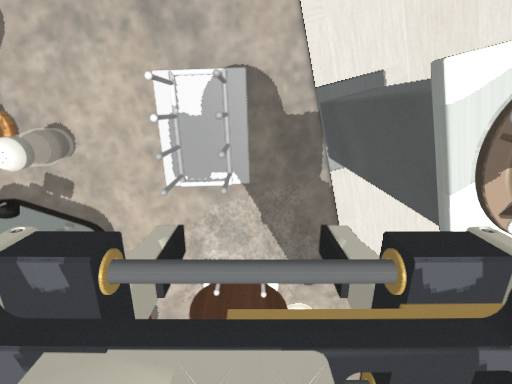

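The wrist view shows the rack's eight tines at (150–225, 75–190), giving rack centre ≈ (0.446, -0.149) and yaw -12.7°. The walnut board sits at (240,300), below the gripper. Now over to the beech board.

```bash
python3 - <<'E'
import numpy as np
d=np.array([.424-.402,-.374+.0804])*100/8
for k in range(8):
    y=np.radians(-104.3-7.6*k);print(round(d@[np.cos(y),np.sin(y)],1),round(d@[np.sin(y),-np.cos(y)],1))
E
```

```text
3.5 -1.2
3.3 -1.6
3.1 -2.0
2.8 -2.4
2.4 -2.8
2.0 -3.1
1.6 -3.3
1.2 -3.5
```

```bash
python3 -m crank '[[[0,0,7.6],[3.5,-1.2,0],-1],[[0,0,7.6],[3.3,-1.6,0],-1],[[0,0,7.6],[3.1,-2.0,0],-1],[[0,0,7.6],[2.8,-2.4,0],-1],[[0,0,7.6],[2.4,-2.8,0],-1],[[0,0,7.6],[2.0,-3.1,0],-1],[[0,0,7.6],[1.6,-3.3,0],-1],[[0,0,7.6],[1.2,-3.5,0],-1]]' && python3 -m crank '[[[0,0,0],[0,0,0],-1],[[0,0,0],[0,0,0],-1]]' && python3 - <<'E'
from h import *
c,W=wcloud();cv2.imwrite('pics/w2.png',c['color'][:,:,::-1])
C=c['color'].astype(int);m=(C[...,0]-C[...,2]>45)&(W[...,2]>.05)&(W[...,2]<.15)&(np.hypot(W[...,0]-.424,W[...,1]+.374)<.09)
v,u=np.nonzero(m);print('px',u.min(),u.max(),v.min(),v.max())
for lo,hi in((.06,.1),(.1,.12),(.118,.14)):
    t=W[m&(W[...,2]>lo)&(W[...,2]<hi)]
    if len(t)<10: continue
    z=t[:,2];t=t[:,:2];mu=t.mean(0);U=np.linalg.svd(t-mu,full_matrices=False)[2][0];s=(t-mu)@U;n=(t-mu)@[-U[1],U[0]]
    print(lo,len(t),(mu+U*(np.percentile(s,1)+np.percentile(s,99))/2).round(4),np.degrees(np.arctan2(U[1],U[0]))%180,np.ptp(s).round(3),np.percentile(n,[2,98]).round(4),z.max().round(4))
E
```

```text
time_s: 3.2
tcp_pos: [0.4282, -0.3712, 0.2094]
eef_rot: [180.0, 0.0, -164.8]
contact_force: [1.3, 0.4, -0.1]
gripper_width: 0.0875
gripper_force: 0.0
time_s: 3.4
tcp_pos: [0.4276, -0.3704, 0.2088]
eef_rot: [179.9, -0.0, -164.5]
contact_force: [-0.4, 0.7, -0.8]
gripper_width: 0.0875
gripper_force: 0.0
px 241 254 128 242
0.06 146 [ 0.3738 -0.3876] 12.838484155550436 0.11 [-0.0053  0.0055] 0.1
0.1 429 [ 0.4242 -0.3738] 15.073876347389065 0.101 [-0.0054  0.0051] 0.12
0.118 995 [ 0.426  -0.3735] 15.235839280600038 0.071 [-0.0056  0.0054] 0.1308
```

View pics/w2.png

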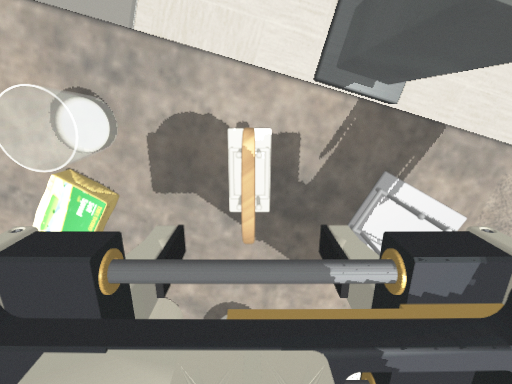

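The wrist view shows the beech board edge-on at (248,128–242), centred in its white stand, with nothing under the fingers. I descend, pinch and lift.

```bash
python3 -m crank '[[[0,0,0.4],[0.4,-0.25,0],-1],[[0,0,0],[0,0,2.5],-1],[[0,0,0],[0,0,2.5],-1],[[0,0,0],[0,0,2],-1],[[0,0,0],[0,0,1.6],-1],[[0,0,0],[0,0,0],-1],[[0,0,0],[0,0,0],-1]]' && python3 -m crank '[[[0,0,0],[0,0,0],1],[[0,0,0],[0,0,0],1],[[0,0,0],[0,0,0],1],[[0,0,0],[0,0,0],1],[[0,0,0],[0,0,0],1],[[0,0,0],[0,0,0],1],[[0,0,0],[0,0,0],1],[[0,0,0],[0,0,0],1]]' 25
```

```text
time_s: 4.15
tcp_pos: [0.4245, -0.3736, 0.1242]
eef_rot: [-180.0, 0.0, -164.9]
contact_force: [1.0, 0.1, 0.1]
gripper_width: 0.0875
gripper_force: 0.0
time_s: 4.95
tcp_pos: [0.4242, -0.3741, 0.1235]
eef_rot: [180.0, -0.0, -165.0]
contact_force: [-0.0, 0.6, -0.2]
gripper_width: 0.0298
gripper_force: 0.0
```

```bash
python3 -m crank '[[[0,0,0],[0,0,0],1],[[0,0,0],[0,0,0],1],[[0,0,0],[0,0,0],1],[[0,0,0],[0,0,0],1],[[0,0,0],[0,0,0],1]]' 25
```

```text
time_s: 5.45
tcp_pos: [0.4242, -0.3741, 0.1235]
eef_rot: [-180.0, -0.0, -165.0]
contact_force: [0.4, 0.2, -0.2]
gripper_width: 0.0117
gripper_force: 25.0
```

```bash
python3 -m crank '[[[0,0,0],[0,0,-0.5],1],[[0,0,0],[0,0,-1.5],1],[[0,0,0],[0,0,-2],1],[[0,0,0],[0,0,-2],1],[[0,0,0],[0,0,-2],1],[[0,0,0],[0,0,-2],1],[[0,0,0],[0,0,-1],1],[[0,0,0],[0,0,0],1]]' && python3 - <<'E'
from h import *
c,W=wcloud()
C=c['color'].astype(int);s=c['state'];z0=s['tcp_pos'][2]
m=(C[...,0]-C[...,2]>45)&(W[...,2]>z0-.13)&(W[...,2]<z0+.01)&(np.hypot(*(W[...,:2]-s['tcp_pos'][:2]).transpose(2,0,1))<.075)
R=Ro.from_euler('xyz',s['eef_rot'],degrees=True).as_matrix();t=(W[m]-s['tcp_pos'])@R
print(len(t),np.percentile(t,[1,50,99],axis=0).round(4).tolist(),s['gripper_width'],s['gripper_force'])
mu=t.mean(0);n=np.linalg.svd(t-mu,full_matrices=False)[2];print(mu,n[2],n[0])
# rows to rack
p=s['tcp_pos'][:2];yaw=s['eef_rot'][2];N=8
tgt=np.array([.446,-.149]);w=(yaw+192.7)%360;d=(tgt-p)*100/N;print('turn',w)
for k in range(N):
    y=np.radians(yaw-w*k/N);print(round(d@[np.cos(y),np.sin(y)],1),round(d@[np.sin(y),-np.cos(y)],1))
E
```

```text
time_s: 6.25
tcp_pos: [0.4248, -0.3743, 0.235]
eef_rot: [-179.9, 0.1, -165.0]
contact_force: [-0.2, 0.2, -0.6]
gripper_width: 0.0118
gripper_force: 25.0
2772 [[-0.0406, -0.0046, -0.0057], [0.0258, 0.0009, 0.0027], [0.0572, 0.0065, 0.0487]] 0.011827250728207396 24.99160498380661
[0.02169089 0.00091228 0.00734665] [ 0.00243007  0.999962   -0.00837174] [-9.29874130e-01 -8.20145007e-04 -3.67876922e-01]
turn 27.7263824400043
-1.0 2.7
-0.8 2.7
-0.7 2.8
-0.5 2.8
-0.3 2.8
-0.2 2.8
0.0 2.8
0.2 2.8
```

The board is held at full width, 11.8 mm, with 25 N and is square in the hand. Now I carry it over the rack.

```bash
python3 -m crank '[[[0,0,3.5],[-1.0,2.7,0],1],[[0,0,3.5],[-0.8,2.7,0],1],[[0,0,3.5],[-0.7,2.8,0],1],[[0,0,3.5],[-0.5,2.8,0],1],[[0,0,3.5],[-0.3,2.8,0],1],[[0,0,3.5],[-0.2,2.8,0],1],[[0,0,3.5],[0,2.8,0],1],[[0,0,3.2],[0.2,2.8,0],1]]' && python3 -m crank '[[[0,0,0],[0,0,0],1],[[0,0,0],[0,0,0],1],[[0,0,0],[0,0,0],1]]' && python3 - <<'E'
from h import *
c,W=wcloud();cv2.imwrite('pics/w3.png',c['color'][:,:,::-1])
s=c['state']
l=cv2.connectedComponents((((W[...,2]>.07)&(W[...,2]<.098)&(abs(W[...,0]-.445)<.06)&(abs(W[...,1]+.151)<.08))).astype(np.uint8))
for i in range(1,l[0]):
    k=W[l[1]==i]
    if len(k)>8: print(len(k),k.mean(0).round(4))
C=c['color'].astype(int);z0=s['tcp_pos'][2]
m=(C[...,0]-C[...,2]>45)&(W[...,2]>z0-.13)&(W[...,2]<z0+.01)&(np.hypot(*(W[...,:2]-s['tcp_pos'][:2]).transpose(2,0,1))<.075)
t=W[m];mu=t.mean(0);n=np.linalg.svd(t-mu,full_matrices=False)[2];print('board',mu,n[2])
e=np.array([.446,-.149])-s['tcp_pos'][:2];y=np.radians(s['eef_rot'][2]);print(s['tcp_pos'],s['eef_rot'],'dx',e@[np.cos(y),np.sin(y)],'dy',e@[np.sin(y),-np.cos(y)])
E
```

```text
time_s: 7.1
tcp_pos: [0.4456, -0.1474, 0.2322]
eef_rot: [-180.0, -0.1, 167.2]
contact_force: [-0.0, -0.5, -0.7]
gripper_width: 0.0124
gripper_force: 25.0
time_s: 7.4
tcp_pos: [0.446, -0.1489, 0.2329]
eef_rot: [-180.0, -0.1, 167.3]
contact_force: [0.4, 0.6, -0.6]
gripper_width: 0.0119
gripper_force: 25.0
42 [ 0.4129 -0.1598  0.0868]
47 [ 0.4053 -0.1945  0.086 ]
41 [ 0.4209 -0.1251  0.0875]
48 [ 0.4287 -0.0904  0.0862]
50 [ 0.4633 -0.2077  0.0845]
48 [ 0.4711 -0.1729  0.0847]
49 [ 0.4789 -0.1381  0.0847]
53 [ 0.4868 -0.1033  0.0843]
board [ 0.42462711 -0.14298978  0.22568154] [0.21689559 0.97618552 0.00425917]
[ 0.44599359 -0.1488703   0.23287402] [-1.79981194e+02 -7.25330211e-02  1.67346901e+02] dx -3.4664967724575555e-05 dy -0.00012514878254852037
```

View pics/w3.png

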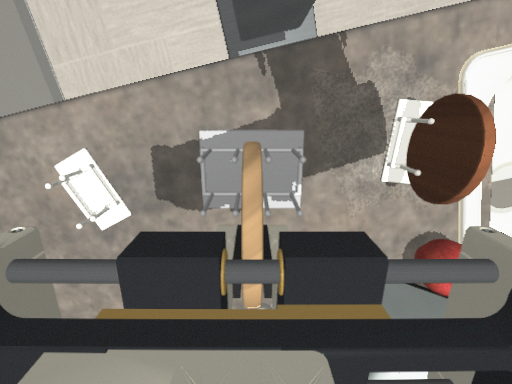

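The board at (252,140–305) hangs between the two middle tine pairs at (238/267, 150–210), aligned to about 1 mm. I lower it.

```bash
python3 -m crank '[[[0,0,0],[0,0,2],1],[[0,0,0],[0,0,2],1],[[0,0,0],[0,0,2],1],[[0,0,0],[0,0,2],1],[[0,0,0],[0,0,1.5],1],[[0,0,0],[0,0,0.8],1],[[0,0,0],[0,0,0],1],[[0,0,0],[0,0,0],1]]' && python3 -m crank '[[[0,0,0],[0,0,0.2],1],[[0,0,0],[0,0,0.2],1],[[0,0,0],[0,0,0.1],1],[[0,0,0],[0,0,0],1],[[0,0,0],[0,0,0],1]]'
```

```text
time_s: 8.25
tcp_pos: [0.4467, -0.1489, 0.1309]
eef_rot: [-180.0, 0.0, 167.3]
contact_force: [-0.1, 0.3, -0.9]
gripper_width: 0.0117
gripper_force: 25.0
time_s: 8.75
tcp_pos: [0.4464, -0.1485, 0.1257]
eef_rot: [180.0, 0.0, 167.3]
contact_force: [0.6, -0.6, -0.3]
gripper_width: 0.0118
gripper_force: 25.0
```

```bash
python3 -m crank '[[[0,0,0],[0,0,0.1],1],[[0,0,0],[0,0,0.1],1],[[0,0,0],[0,0,0],1],[[0,0,0],[0,0,0],1]]'; python3 -m crank '[[[0,0,0],[0,0,0.05],1],[[0,0,0],[0,0,0],1],[[0,0,0],[0,0,0],1]]'
```

```text
time_s: 9.15
tcp_pos: [0.4466, -0.1486, 0.124]
eef_rot: [-180.0, 0.0, 167.3]
contact_force: [-1.1, 0.8, 5.3]
gripper_width: 0.0122
gripper_force: 25.0
time_s: 9.45
tcp_pos: [0.4466, -0.1486, 0.1238]
eef_rot: [-180.0, 0.0, 167.3]
contact_force: [-3.1, 1.2, 10.8]
gripper_width: 0.0122
gripper_force: 25.0
```

It has contact at the seated height with a 10 N upward push, so I open partway, back off straight up, then look.

```bash
python3 -m crank '[[[0,0,0],[0,0,0],-0.1],[[0,0,0],[0,0,0],-0.1],[[0,0,0],[0,0,0],-0.1],[[0,0,0],[0,0,0],-0.1],[[0,0,0],[0,0,0],-0.1],[[0,0,0],[0,0,0],-0.1]]' && python3 -m crank '[[[0,0,0],[0,0,-1],-0.1],[[0,0,0],[0,0,-2],-0.1],[[0,0,0],[0,0,-2.5],-0.1],[[0,0,0],[0,0,-2.5],-0.1],[[0,0,0],[0,0,-2],-0.1],[[0,0,0],[0,0,0],-0.1],[[0,0,0],[0,0,0],-0.1]]' && python3 - <<'E'
from h import *
c,W=wcloud();cv2.imwrite('pics/w4.png',c['color'][:,:,::-1]);b=shot('top');Wb=cloud(b)
for n,c,W in(('w',c,W),('t',b,Wb)):
    C=c['color'].astype(int);m=(C[...,0]-C[...,2]>45)&(W[...,2]>.03)&(W[...,2]<.15)&(abs(W[...,0]-.446)<.09)&(abs(W[...,1]+.149)<.06)
    t=W[m]
    if len(t)<10: continue
    mu=t.mean(0);N=np.linalg.svd(t-mu,full_matrices=False)[2][2];print(n,len(t),np.percentile(t,[1,50,99],axis=0).round(4).tolist(),N.round(3),mu.round(4))
E
```

```text
time_s: 10.05
tcp_pos: [0.4464, -0.1486, 0.123]
eef_rot: [-180.0, -0.0, 167.3]
contact_force: [-0.2, -0.3, -0.5]
gripper_width: 0.0473
gripper_force: 0.0
time_s: 10.75
tcp_pos: [0.4465, -0.1485, 0.2239]
eef_rot: [180.0, 0.1, 167.3]
contact_force: [0.2, 0.4, -0.8]
gripper_width: 0.048
gripper_force: 0.0
w 1311 [[0.3896, -0.1604, 0.0789], [0.4314, -0.1442, 0.1234], [0.4922, -0.1313, 0.1303]] [0.221 0.975 0.004] [ 0.434  -0.1447  0.1187]
t 32 [[0.3883, -0.1449, 0.0488], [0.4, -0.1414, 0.0931], [0.4092, -0.1351, 0.1154]] [-0.323 -0.943  0.083] [ 0.3993 -0.1407  0.0908]
```

View pics/w4.png

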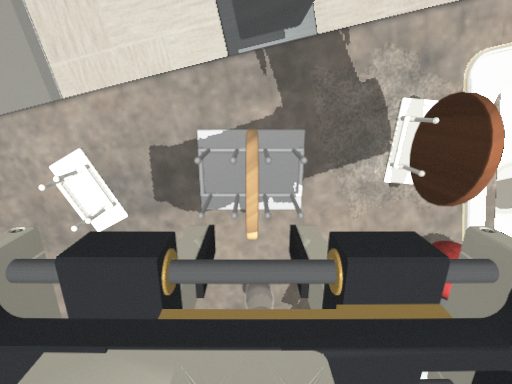

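The beech board stands upright in the middle gap at (252,130–238), with its top at 0.130 m and its axis within about 1° of the line across the gap. The walnut board is untouched at (455,150), and the gripper is clear of everything.

```bash
python3 -c "
from plant import r
print(r.close_job())"
```

```text
the job is handed in; nothing more can be done
None
```

The beech board was lowered onto the rails of the rack's middle gap and released there, standing upright. The walnut board was not touched, and the job was handed in at about 11 s; no verdict was returned.

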